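# Empty the tall dipper into the key tray under the glass shelf

### The job

My torch and the tyre gauge are down in the tall metal dipper, and the glass shelf above leaves no room to lift them out. Tip both of them out into the silicone key tray beside it, under the same glass, then stand the dipper upright again in the middle of its cork mat and let go. Do not knock the glass, and leave everything else where it is.

Things in the scene. Friction and masses are not known exactly. Their poses are not given: they have to be found in the camera images.
- shelf: Fixed clear glass shelf, 250 (x) by 800 (y) by 8 mm, underside 220 mm above the board; origin on the board under the middle of the glass: the front edge is at x = -125 mm from it. Held by two stainless steel brackets at y = +-365 mm, feet at the back. Tray, mat, dipper and lunch box are all under the glass; only the dipper's handle sticks out in front.
- mat: Fixed round cork mat, 120 mm in diameter, 4 mm thick, on which the dipper stands; origin at the centre of its underside.
- tray: Fixed rectangular grey silicone key tray, open on top, 130 mm (x) by 200 mm (y) by 28 mm high, walls and floor 4 mm; origin at the centre of its underside. It lies to the left or to the right of the mat.
- dipper: Loose tall tapered metal dipper, open on top: 135 mm high, outer radius 34 mm at the foot, 47 mm at the rim, wall 2.5 mm, floor 4 mm; about 0.13 kg empty. Smooth inside, but things slide out only once it is tilted some 93 to 98 degrees from upright (105 is ample). Origin at the centre of its foot, z along its axis to the mouth, -x towards the handle (towards the robot at the start).
- dipper_grip (a point): Point on the axis of the dipper's straight round rubber-sleeved handle (16 mm thick), 130 mm from the dipper's axis and 105 mm above its foot. The handle runs level along the dipper's x from 49 to 183 mm out from its axis, then ends in a thin hanging loop. The load hangs well out from the grip: hold it hard, or it sags in the fingers (at 60 N by a few degrees). Axes as the dipper's.
- dipper_mouth (a point): Centre of the dipper's mouth, 135 mm above its foot. Axes as the dipper's.
- torch_mid (a point): Loose plain aluminium torch, 105 mm long, 28 mm in diameter at the head and 22 mm along the body, about 60 g; the point is half-way along it, z along its length. It stands in the dipper at the start.
- gauge_mid (a point): Loose black aluminium pencil tyre gauge, 115 mm long, 15 to 19 mm in diameter, about 30 g; the point is half-way along it, z along its length. It stands in the dipper at the start.
- lunch_box: Loose purple plastic lunch box with a clip-on lid, 121 x 181 x 60 mm, under the glass on the other side of the mat from the tray; origin at the centre of its underside. A bystander.
- cat: Loose ceramic cat-shaped incense holder, foot 56 x 75 mm, 100 mm high, under the glass behind the mat; origin at the centre of its underside. A bystander.
- polish_tin: Loose round shoe polish tin, 77 mm in diameter, 26 mm high, under the glass behind the mat; origin at the centre of its underside. A bystander.
- brush: Loose clothes brush, 160 x 46 x 42 mm, on the board in front of the shelf to the left; origin at the centre of its underside. A bystander.
- shoehorn: Loose steel shoehorn, 215 x 40 x 12 mm, on the board in front of the shelf to the right; origin under its middle. A bystander.
Things that resemble listed ones, but are neither listed nor needed, are in the scene too. What is meant by the mat is not green, pink or turquoise, and is the larger of those in its own colour.

How it is judged:
On the way:
1. the dipper is tipped over, tilted more than 75 degrees from upright, with its mouth over the tray and under the glass (angle between dipper's own z axis and vertical above 1.31 rad and height (world z) of dipper_mouth below 0.21 m and x of dipper_mouth in the frame of tray between -0.075 and 0.075 m and y of dipper_mouth in the frame of tray between -0.12 and 0.12 m), for 0.2 s.
At the end, for the whole second after the job is handed in: The torch and the gauge both lie in the tray (their middles inside its outline and less than 45 mm above the board), and the dipper stands upright (within 3.5 degrees) and still on the cork mat, its whole foot on the cork (axes within 26 mm) (x of torch_mid in the frame of tray between -0.063 and 0.063 m and y of torch_mid in the frame of tray between -0.098 and 0.098 m and height (world z) of each of torch_mid, gauge_mid below 0.045 m and x of gauge_mid in the frame of tray between -0.063 and 0.063 m and y of gauge_mid in the frame of tray between -0.098 and 0.098 m and horizontal distance between dipper and mat below 0.026 m and angle between dipper's own z axis and vertical below 0.06 rad and height (world z) of dipper below 0.01 m and linear speed of dipper below 0.02 m/s); the robot touches nothing.
It fails at once if the glass shelf or its brackets are knocked (more than 5 N) by the dipper or the robot (contact force between shelf and dipper above 5 N or contact force between shelf and the arm above 5 N or contact force between shelf and the fingers above 5 N).
It fails at once if a bystander is pushed more than 25 mm from its place (distance of any of lunch_box, cat, polish_tin, brush, shoehorn from where it was at the start of the episode above 0.025 m).
It also fails if it takes over 67 s, if anything falls off the work surface, if the arm or the gripper's body presses on something with over 40 N, if the wrist force passes 120 N, or if a joint passes its speed limit or range.

### The arm

A 7-joint arm with a two-finger parallel gripper is mounted at the origin on the work surface. World frame = base frame: x ahead of the robot, y to its left, z up, the work surface at z = 0. Lengths are in m, angles in rad, forces in N, time in s.
With the tool pointing down it reaches from about 0.35 to 0.9 m from the base axis. Payload 19.9 kg.
Tool frame: the origin (TCP) lies at the very end of the fingers, on their centre line; the grasp point (between the pads) lies 19 mm behind it; z points along the fingers, y is the direction in which the jaws open and shut (so a half turn about z gives the same grasp; the last joint's range is limited). The gripper opens to 94 mm and grips with 3 to 60 N. Pads are 16 mm wide; open, the fingers measure 119 mm over their backs; the gripper's body (75 mm by 177 mm) begins 78 mm behind the grasp point.
Start: joints at [1.216, 0.417, -0.01, 1.614, 0.005, 1.111, -0.053], TCP at [0.193, -0.594, 0.205] pointing down, gripper open.
Joint ranges: [-2.81, 2.81], [-0.39, 2.02], [-1.27, 1.25], [0.06, 2.57], [-1.19, 4.33], [0.19, 2], [-2.82, 2.82]. Speed limits (rad/s): [1.89, 1.89, 2.39, 2.39, 3.01, 3.01, 3.01].

### API

Orientations are given as a unit quaternion [w, x, y, z].
In Python, from bench import * gives the robot as it stands. The module is installed in compiled form; this text tells all that it offers.
- The arm moves only by the shell command python3 -m crank 'ROWS' [FORCE]. ROWS is JSON, a list of rows, each a list of 3 entries, a list of its own where there are three numbers: the finger opening in cm, from 0 to 9.4, then the shift along the world's x, y, z in cm, then the turn, a rotation vector about the world's x, y, z in rad. A call has 1 to 8 rows; each row is the pose to reach, as a shift and turn from the pose measured when the call began; what a row does not reach only later rows make up. A row lasts 1/8 s, in which the tool goes at most 62.5 mm and 10.7 degrees, less where a joint would pass 70% of its speed; a pose out of reach is approached as far as the arm can. A call with a gripper value outside its range is refused whole. The fingers move at their own pace and stop on an object; FORCE is the grip in N (left out, the last holds). Time passes only in rows, so rows that repeat a pose let the fingers close. It gives the time, the measured TCP pose, the force and the opening at its end, in the units of the state.
- sense(): the state, without advancing time (a new reading comes with each control period).
- grab_frame(name): name is "side" or "top" or "wrist"; returns a dict with "img" (400x640x3 uint8, blue, green, red), "vfov" (degrees; the focal length in pixels is half the picture's height over the tangent of half this angle, whatever the lens; pixels are square), "cx", "cy" (the principal point, pixels), "dist_coeffs" ([k1, k2, p1, p2, k3] as OpenCV has them; the pictures are not rectified), "T" (4x4, takes a point from camera to world coordinates). Camera axes: x right, y up, looking along -z (the intrinsics and any distortion apply to the point x, -y, -z); pixel columns grow to the right and rows downward; lengths in m; the calibration is good to about 2 mm. A picture is of the moment at which its call begins. There is no depth.
- close_job(): hands the job in, once; it reports no verdict.
The state is a dict: "time": time; "q": joint angles; "dq": joint speeds; "joint_efforts": joint torques, N m; "eef_pos": TCP position; "ee_rot": TCP orientation; "wrist_force": force on the tool from outside, world axes, zero at the start; "torque": the same for the moment, N m; "gripper_width": opening from 0.0 (shut) to 1.0 (fully open).
Only numpy, scipy, OpenCV 4.12 (cv2) and the standard library are available. Lean on these libraries where they do the work, as an engineer would, in place of code of your own. Each camera call takes 0.05 s, during which the arm holds its last target.

## Working session

There is one attempt and no reset: what is moved stays moved. The work goes in short steps, Python scripts to look and compute and a shell command to move; the robot and the scene stay as the last step left them, time stands still between calls to the robot, and variables do not carry over. Pictures are saved under pics/ and viewed, and the job is handed in when it is done.

```bash
mkdir -p pics; cat > h.py <<'E'
from bench import *
import numpy as np, cv2
def cam(f):
    fl=200/np.tan(np.radians(f["vfov"])/2)
    return np.array([[fl,0,f["cx"]],[0,fl,f["cy"]],[0,0,1.]]),np.array(f["dist_coeffs"],float)
def ray(f,px):
    K,d=cam(f); u=cv2.undistortPoints(np.array(px,float).reshape(-1,1,2),K,d).reshape(-1,2)
    D=np.c_[u[:,0],-u[:,1],-np.ones(len(u))]@f["T"][:3,:3].T
    return f["T"][:3,3],D
def onz(f,px,z):
    o,D=ray(f,px); return o+D*((z-o[2])/D[:,2])[:,None]
def proj(f,P):
    K,d=cam(f); P=np.atleast_2d(P); c=(P-f["T"][:3,3])@f["T"][:3,:3]
    c=c*[1,-1,-1]
    return cv2.projectPoints(c,np.zeros(3),np.zeros(3),K,d)[0].reshape(-1,2)
E
python3 - <<'E'
from h import *
for n in ["side","top","wrist"]:
    f=grab_frame(n); cv2.imwrite(f"pics/{n}0.png",f["img"]); print(n,f["vfov"],f["cx"],f["cy"],f["dist_coeffs"],np.round(f["T"],3).tolist())
print(sense())
E
```

```text
side 54.14844312012027 322.85673213002354 199.4655126944273 [0.01595747 0.         0.         0.         0.        ] [[-0.779, 0.302, -0.55, -0.027], [-0.627, -0.401, 0.668, 0.747], [-0.019, 0.865, 0.502, 0.66], [0.0, 0.0, 0.0, 1.0]]
top 56.03975583231152 314.7155525712947 199.2975807679002 [0.01932445 0.         0.         0.         0.        ] [[-0.025, 0.992, -0.127, 0.439], [-1.0, -0.025, 0.001, 0.017], [-0.002, 0.127, 0.992, 1.186], [0.0, 0.0, 0.0, 1.0]]
wrist 60.16132088740113 316.6053941724121 192.35825943011704 [-0.01083173  0.          0.          0.          0.        ] [[0.309, 0.917, 0.253, 0.266], [-0.951, 0.298, 0.083, -0.571], [0.0, -0.266, 0.964, 0.385], [0.0, 0.0, 0.0, 1.0]]
{'time': 0.15, 'q': array([ 1.21547261,  0.41786379, -0.01032617,  1.61402569,  0.00469147,
        1.11069795, -0.05298861]), 'dq': array([-0.00082041,  0.00027675, -0.00117557, -0.00085885,  0.00041001,
       -0.00045197, -0.00037335]), 'joint_efforts': array([ 7.59073992e-04, -8.51527905e+01,  6.39504623e-01, -4.26134706e+01,
       -4.87774657e-02,  1.72022043e-02,  7.60529474e-05]), 'eef_pos': array([ 0.19285381, -0.59419645,  0.20495636]), 'ee_rot': array([-4.73501729e-04,  9.87711611e-01,  1.56286714e-01, -1.06599791e-04]), 'wrist_force': array([-0.30767169,  0.12914279, -0.1532725 ]), 'torque': array([ 0.00372832,  0.0063714 , -0.02948607]), 'gripper_width': 1.0027732800885893}
```

View pics/top0.png

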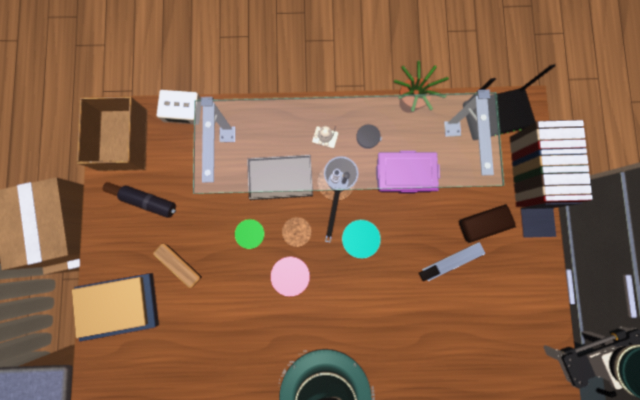

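View pics/side0.png

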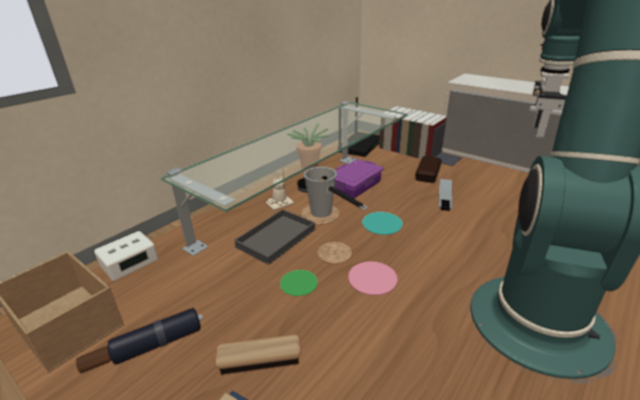

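View pics/wrist0.png

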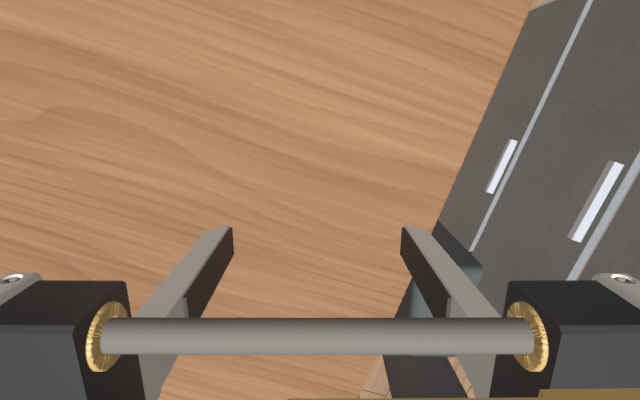

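The top view shows:
- **Mat candidates:** cork under the dipper (337,180), smaller cork (297,232), green (249,234), pink (290,276) and turquoise (361,239). I choose the larger cork, under the dipper.
- **Tray:** grey, at (280,177), left of the mat. The only other open container is the cardboard box (110,132).
- **Dipper:** rim at (340,173), handle running to (329,238).

Next, close crops and measurements.

```bash
python3 - <<'E'
from h import *
f=grab_frame("top"); g=grab_frame("side")
a=cv2.resize(f["img"][135:255,230:390],None,fx=5,fy=5,interpolation=cv2.INTER_CUBIC); cv2.imwrite("pics/topc.png",a)
b=cv2.resize(g["img"][150:270,225:385],None,fx=5,fy=5,interpolation=cv2.INTER_CUBIC); cv2.imwrite("pics/sidec.png",b)
E
```

```text
(no output)
```

View pics/topc.png

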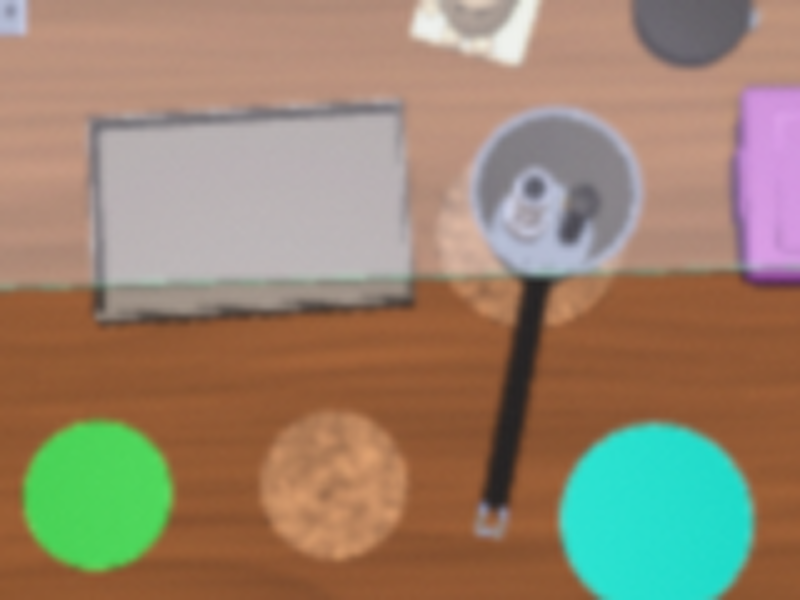

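View pics/sidec.png

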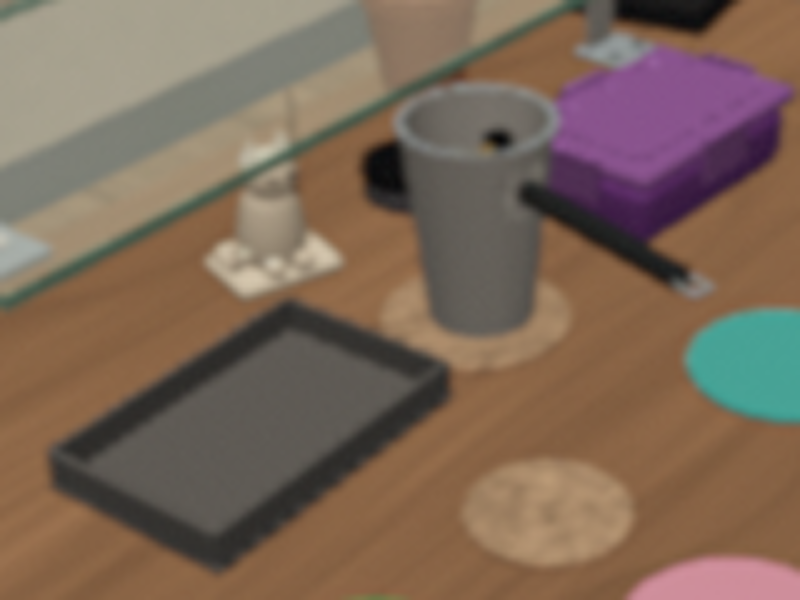

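```bash
python3 - <<'E'
from h import *
f=grab_frame("top"); g=grab_frame("side")
T=lambda P:(np.array(P,float)+.5)/5-.5+[230,135]
S=lambda P:(np.array(P,float)+.5)/5-.5+[225,150]
r=lambda x:print(np.round(np.array(x)*1000,1).tolist())
print("rim");r(onz(f,T([[557,192]]),.139)); r(onz(g,S([[477,123]]),.139))
print("handle z.109");H=onz(f,T([[537,280],[495,505],[491,535]]),.109);r(H)
print("handle side");r(onz(g,S([[530,190],[690,277],[705,288]]),.109))
print("mat");r(onz(f,T([[527,237],[437,237],[527,327]]),.004)); r(onz(g,S([[475,314],[378,314],[573,314]]),.004))
print("tray top");r(onz(f,T([[92,118],[402,100],[413,305],[98,322]]),.028));r(onz(g,S([[52,458],[290,303],[450,375],[217,550]]),.028))
print("glass front");r(onz(f,T([[0,289],[800,270]]),.224)); r(onz(g,np.array([[233,205],[405,119]]),.224))
print("lunch left edge");r(onz(f,T([[742,88],[745,280]]),.06))
print("cat"); r(onz(f,T([[475,10]]),.1))
s=sense();print(s["q"])
E
```

```text
rim
[[646.2, -60.6, 139.0]]
[[644.9, -58.9, 139.0]]
handle z.109
[[600.6, -49.4, 109.0], [471.5, -21.2, 109.0], [454.5, -18.4, 109.0]]
handle side
[[602.2, -55.1, 109.0], [471.0, -28.7, 109.0], [458.1, -23.9, 109.0]]
mat
[[644.2, -50.4, 4.0], [645.7, 6.9, 4.0], [586.4, -48.6, 4.0]]
[[648.8, -56.9, 4.0], [697.9, -19.7, 4.0], [599.4, -94.2, 4.0]]
tray top
[[723.0, 222.4, 28.0], [729.7, 26.9, 28.0], [599.0, 23.2, 28.0], [593.4, 219.1, 28.0]]
[[714.8, 227.4, 28.0], [723.3, 31.6, 28.0], [593.4, 33.0, 28.0], [585.4, 228.2, 28.0]]
glass front
[[585.8, 235.4, 224.0], [585.1, -178.5, 224.0]]
[[592.4, 303.2, 224.0], [569.0, -425.2, 224.0]]
lunch left edge
[[723.7, -182.0, 60.0], [604.7, -178.3, 60.0]]
cat
[[765.3, -18.4, 100.0]]
[ 1.21549069  0.41753265 -0.01026879  1.61374959  0.00468384  1.11074101
 -0.0530209 ]
```

Both views agree to about 6 mm:
- **Dipper axis:** about (0.646, -0.060).
- **Mat:** about (0.646, -0.053).
- **Tray:** about (0.658, 0.126).
- **Glass front:** x about 0.585.
- **Handle:** yaw about -11.5°.

The plan is to grip the handle with the tool rolled about 30° to the right, then roll about 105° the other way.

```bash
cat >> h.py <<'E'
from scipy.spatial.transform import Rotation as Ro
rd=np.radians
def RT(psi,phi,p): return Ro.from_euler('z',psi,degrees=True)*Ro.from_euler('x',phi,degrees=True)*Ro.from_euler('y',-p,degrees=True)*Ro.from_euler('x',180,degrees=True)
def cur():
    s=sense(); q=s["ee_rot"]; R=Ro.from_quat([q[1],q[2],q[3],q[0]]); P=np.array(s["eef_pos"])
    return P,R,P-.019*R.as_matrix()[:,2]
def to(G,R,tag=""):
    P,Rc,_=cur(); t=np.array(G)+.019*R.as_matrix()[:,2]
    print(tag,"shift cm",np.round((t-P)*100,2).tolist(),"turn",np.round((R*Rc.inv()).as_rotvec(),3).tolist(), "|turn| deg",np.degrees((R*Rc.inv()).magnitude()).round(1))
def st():
    s=sense(); P,R,G=cur(); d=R.as_matrix()
    print("t",s["time"],"tcp",P.round(4),"G",G.round(4),"tz",d[:,2].round(3),"ty",d[:,1].round(3),"q",s["q"].round(3),"F",s["wrist_force"].round(1),"w",round(s["gripper_width"],3))
E
python3 - <<'E'
from h import *
st()
R=RT(-11.5,30,20);d=R.as_matrix()[:,2];G=np.array([.5186,-.035,.109])
to([.40,-.2,.25],R,"way"); to(G-.09*d,R,"pre"); to(G,R,"grasp")
E
```

```text
t 0.35 tcp [ 0.1929 -0.5944  0.2053] G [ 0.1929 -0.5944  0.2243] tz [-0.  0. -1.] ty [ 0.309 -0.951 -0.   ] q [ 1.215  0.418 -0.01   1.614  0.005  1.111 -0.053] F [-0.2 -0.4 -1.1] w 0.998
way shift cm [21.53, 40.18, 2.93] turn [0.544, -0.316, -0.589] |turn| deg 49.4
pre shift cm [29.53, 53.15, -3.85] turn [0.544, -0.316, -0.589] |turn| deg 49.4
grasp shift cm [33.39, 56.68, -11.17] turn [0.544, -0.316, -0.589] |turn| deg 49.4
```

```bash
python3 -m crank '[[9.4,[4,8,3],[0.09,-0.05,-0.1]],[9.4,[8,14,4],[0.18,-0.1,-0.2]],[9.4,[12,20,4],[0.27,-0.16,-0.29]],[9.4,[15,26,4],[0.36,-0.21,-0.39]],[9.4,[18,32,4],[0.45,-0.26,-0.49]],[9.4,[21,39,3],[0.544,-0.316,-0.589]],[9.4,[21.5,40,3],[0.544,-0.316,-0.589]],[9.4,[21.5,40,3],[0.544,-0.316,-0.589]]]' 60; python3 - <<'E'
from h import *
st()
# free-space check values for the far end of the roll
to([.42,.03,.25],RT(-11.5,-75,20),"test roll")
E
```

```text
time: 1.35
eef_pos: [0.4083, -0.1915, 0.2353]
ee_rot: [-0.237, 0.942, -0.139, 0.192]
wrist_force: [-0.1, -1.2, -0.1]
gripper_width: 1.002
t 1.35 tcp [ 0.4083 -0.1915  0.2353] G [ 0.4002 -0.199   0.2507] tz [ 0.428  0.393 -0.814] ty [-0.17  -0.849 -0.5  ] q [ 1.024  0.09  -0.226  2.126 -0.714  1.038 -0.655] F [-0.1 -1.2 -0.1] w 1.002
test roll shift cm [1.46, 20.33, 1.01] turn [-1.796, 0.363, -0.002] |turn| deg 105.0
```

```bash
python3 -m crank '[[9.4,[0.2,2,0],[-0.17,0.034,0]],[9.4,[0.4,4,0],[-0.34,0.069,0]],[9.4,[0.6,7,0],[-0.51,0.1,0]],[9.4,[0.8,9,0],[-0.68,0.137,0]],[9.4,[1,11,0],[-0.86,0.17,0]],[9.4,[1.2,13,0.5],[-1.03,0.21,0]],[9.4,[1.3,15,0.5],[-1.2,0.24,0]],[9.4,[1.4,17,1],[-1.37,0.28,0]]]' 60;  python3 -c "
from h import *
st(); to([.42,.03,.25],RT(-11.5,-75,20))"
```

```text
time: 2.35
eef_pos: [0.4118, -0.037, 0.2371]
ee_rot: [0.286, 0.952, -0.043, 0.102]
wrist_force: [0.3, -1.6, 0.5]
gripper_width: 0.999
t 2.35 tcp [ 0.4118 -0.037   0.2371] G [ 0.4085 -0.0265  0.2526] tz [ 0.169 -0.554 -0.815] ty [-0.14  -0.832  0.536] q [ 0.727  0.108 -1.237  2.171  0.761  1.214 -2.555] F [ 0.3 -1.6  0.5] w 0.999
 shift cm [1.12, 4.88, 0.82] turn [-0.739, 0.083, 0.039] |turn| deg 42.7
```

```bash
python3 -m crank '[[9.4,[0.3,1.5,0.2],[-0.18,0.02,0.01]],[9.4,[0.6,2.5,0.4],[-0.37,0.04,0.02]],[9.4,[0.9,3.5,0.6],[-0.55,0.06,0.03]],[9.4,[1.1,4.9,0.8],[-0.739,0.083,0.039]],[9.4,[1.1,4.9,0.8],[-0.739,0.083,0.039]],[9.4,[1.1,4.9,0.8],[-0.739,0.083,0.039]]]' 60;  python3 -c "
from h import *
st(); to([.42,.03,.25],RT(-11.5,-75,20))"
```

```text
time: 3.1
eef_pos: [0.4217, 0.0049, 0.2389]
ee_rot: [0.504, 0.861, 0.006, 0.072]
wrist_force: [0.2, -0.0, -0.4]
gripper_width: 1.002
t 3.1 tcp [0.4217 0.0049 0.2389] G [0.4192 0.0214 0.2481] tz [ 0.13  -0.867 -0.482] ty [-0.063 -0.492  0.868] q [-0.27   0.408 -0.537  2.07   0.925  1.659 -2.814] F [ 0.2 -0.  -0.4] w 1.002
 shift cm [0.12, 0.69, 0.64] turn [-0.26, 0.001, 0.027] |turn| deg 15.0
```

Joint 7 reaches its limit 15° short. I'll use the half-turned grasp and retest in free space.

```bash
cat >> h.py <<'E'
RTn=RT
def RT(psi,phi,p): return RTn(psi,phi,p)*Ro.from_euler('z',180,degrees=True)
E
python3 -c "
from h import *
P,R,G=cur(); Z=R.as_matrix()[:,2]; print((Z*3.1416).round(3))
R1=R*Ro.from_euler('z',170,degrees=True)
to(G,R1); to([.42,.03,.25],RT(-11.5,-75,20))"
```

```text
[ 0.408 -2.723 -1.513]
 shift cm [0.0, 0.0, 0.0] turn [0.385, -2.572, -1.429] |turn| deg 170.0
 shift cm [0.12, 0.69, 0.64] turn [0.433, -2.847, -1.13] |turn| deg 177.3
```

```bash
python3 -m crank '[[9.4,[0,0,0],[0.024,-0.16,-0.09]],[9.4,[0,0,0],[0.048,-0.32,-0.18]]]' 60;  python3 -c "
from h import *
st(); to([.42,.03,.25],RT(-11.5,-75,20))"
```

```text
time: 3.35
eef_pos: [0.4189, 0.0029, 0.2284]
ee_rot: [0.512, 0.855, -0.023, 0.079]
wrist_force: [-0.5, -0.4, -1.1]
gripper_width: 1.001
t 3.35 tcp [0.4189 0.0029 0.2284] G [0.4167 0.0196 0.2372] tz [ 0.111 -0.879 -0.463] ty [-0.12  -0.474  0.872] q [-0.601  0.397 -0.144  2.079  0.851  1.554 -2.817] F [-0.5 -0.4 -1.1] w 1.001
 shift cm [0.41, 0.89, 1.69] turn [0.389, -2.817, -1.079] |turn| deg 174.3
```

```bash
python3 -m crank '[[9.4,[0,0,0],[-0.02,0.16,0.085]],[9.4,[0,0,0],[-0.04,0.33,0.17]],[9.4,[0,0,0],[-0.06,0.49,0.26]],[9.4,[0,0,0],[-0.08,0.65,0.34]],[9.4,[0,0,0],[-0.1,0.81,0.43]],[9.4,[0,0,0],[-0.12,0.97,0.51]],[9.4,[0,0,0],[-0.14,1.13,0.6]],[9.4,[0,0,0],[-0.16,1.3,0.68]]]' 60;  python3 -c "
from h import *
st(); to([.42,.03,.25],RT(-11.5,-75,20))"
```

```text
time: 4.35
eef_pos: [0.4192, 0.0028, 0.2286]
ee_rot: [0.43, 0.648, 0.558, -0.289]
wrist_force: [0.3, -0.1, -0.3]
gripper_width: 1.001
t 4.35 tcp [0.4192 0.0028 0.2286] G [0.4172 0.0195 0.2374] tz [ 0.106 -0.88  -0.464] ty [ 0.972 -0.007  0.235] q [-0.453  0.413 -0.317  2.07   0.881  1.606 -1.371] F [ 0.3 -0.1 -0.3] w 1.001
 shift cm [0.37, 0.9, 1.68] turn [-0.4, 1.599, 0.654] |turn| deg 101.6
```

```bash
python3 -m crank '[[9.4,[0,0.1,0.2],[-0.04,0.17,0.07]],[9.4,[0.1,0.2,0.4],[-0.08,0.34,0.14]],[9.4,[0.1,0.3,0.6],[-0.12,0.51,0.21]],[9.4,[0.2,0.4,0.8],[-0.17,0.68,0.28]],[9.4,[0.2,0.5,1],[-0.21,0.85,0.35]],[9.4,[0.3,0.6,1.2],[-0.25,1.02,0.42]],[9.4,[0.3,0.7,1.4],[-0.3,1.19,0.49]],[9.4,[0.4,0.9,1.7],[-0.34,1.36,0.56]]]' 60 >/dev/null; python3 -m crank '[[9.4,[0,0,0],[-0.06,0.24,0.09]],[9.4,[0,0,0],[-0.06,0.24,0.09]]]';  python3 -c "
from h import *
st(); to([.42,.03,.25],RT(-11.5,-75,20))
to([.42,-.02,.25],RT(-11.5,30,20))"
```

```text
time: 5.6
eef_pos: [0.4239, 0.0117, 0.2453]
ee_rot: [0.075, -0.023, 0.789, -0.61]
wrist_force: [-0.2, -0.4, 0.2]
gripper_width: 1.003
t 5.6 tcp [0.4239 0.0117 0.2453] G [0.4211 0.0299 0.25  ] tz [ 0.147 -0.958 -0.245] ty [ 0.056  0.255 -0.965] q [-0.374  0.574 -0.499  2.046  1.006  1.867  0.228] F [-0.2 -0.4  0.2] w 1.003
 shift cm [-0.1, 0.01, 0.01] turn [-0.002, 0.002, 0.009] |turn| deg 0.5
 shift cm [0.42, -2.43, -1.08] turn [1.792, -0.371, 0.008] |turn| deg 104.9
```

```bash
python3 -m crank '[[9.4,[0,-0.5,-0.3],[0.17,-0.035,0]],[9.4,[0,-1,-0.6],[0.35,-0.07,0]],[9.4,[0,-1.2,-1],[0.52,-0.1,0]],[9.4,[0,-1.5,-1],[0.69,-0.14,0]],[9.4,[0,-1.8,-1],[0.86,-0.175,0]],[9.4,[0,-2,-1],[1.03,-0.21,0]],[9.4,[0,-2.2,-1],[1.2,-0.25,0]],[9.4,[0.2,-2.4,-1],[1.38,-0.28,0]]]' 60 >/dev/null; python3 -c "
from h import *
st(); 
R=RT(-11.5,32,20);d=R.as_matrix()[:,2];G=np.array([.5186,-.035,.109])
to(G-.13*d,R,'pre'); to(G,R,'grasp')"
```

```text
t 6.6 tcp [ 0.4251 -0.0126  0.2356] G [ 0.4186 -0.0126  0.2535] tz [ 0.34   0.001 -0.94 ] ty [0.204 0.976 0.074] q [ 0.159 -0.192 -0.189  2.278 -0.039  0.705  1.344] F [-0.2  1.2 -0.9] w 0.999
pre shift cm [4.53, -6.9, -3.82] turn [0.472, -0.107, 0.002] |turn| deg 27.7
grasp shift cm [10.18, -1.45, -14.18] turn [0.472, -0.107, 0.002] |turn| deg 27.7
```

```bash
python3 -m crank '[[9.4,[1,-3,0],[0.16,-0.036,0]],[9.4,[2,-5,0],[0.32,-0.07,0]],[9.4,[3.5,-6,-1],[0.472,-0.107,0]],[9.4,[4.5,-6.9,-2],[0.472,-0.107,0]],[9.4,[4.5,-6.9,-3.8],[0.472,-0.107,0]],[9.4,[4.5,-6.9,-3.8],[0.472,-0.107,0]]]' 60 ; python3 - <<'E'
from h import *
st()
for n in ["wrist","side"]:
    f=grab_frame(n); cv2.imwrite(f"pics/{n}1.png",f["img"])
R=RT(-11.5,32,20);d=R.as_matrix()[:,2];G=np.array([.5186,-.035,.109])
to(G,R,'grasp')
f=grab_frame("wrist"); print(proj(f,[[.646,-.06,.139],G,[.471,-.025,.109]]).round())
E
```

```text
time: 7.35
eef_pos: [0.4697, -0.082, 0.1965]
ee_rot: [0.192, 0.144, 0.937, 0.253]
wrist_force: [-1.4, 0.1, 0.9]
gripper_width: 1.002
t 7.35 tcp [ 0.4697 -0.082   0.1965] G [ 0.4614 -0.09    0.2117] tz [ 0.433  0.419 -0.798] ty [0.173 0.83  0.53 ] q [ 0.212  0.105  0.327  2.238 -0.932  0.859  2.454] F [-1.4  0.1  0.9] w 1.002
grasp shift cm [5.66, 5.45, -10.43] turn [0.001, -0.0, 0.002] |turn| deg 0.1
[[333. 305.]
 [317. 188.]
 [317. 138.]]
```

View pics/wrist1.png

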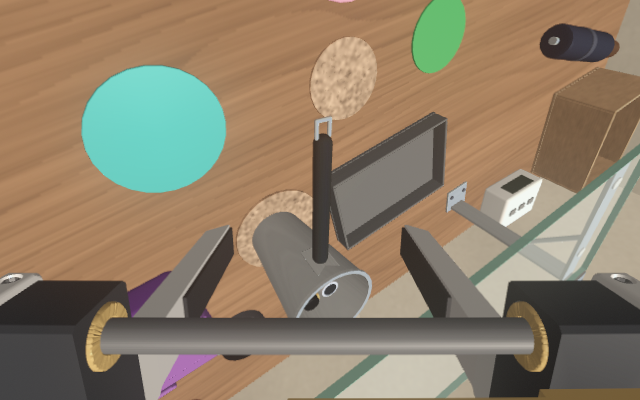

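View pics/side1.png

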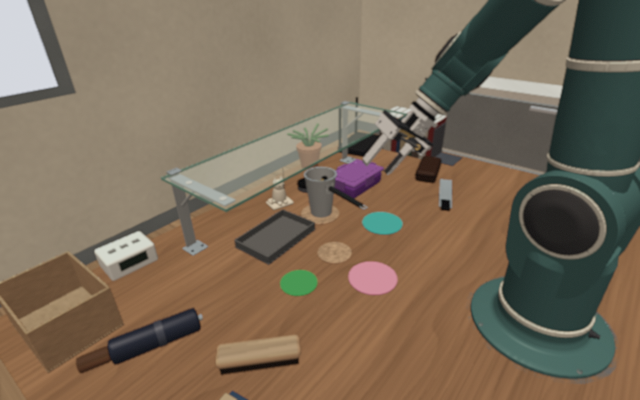

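The wrist view shows the handle running straight between the fingers, column 322 from row 135 to 262, against a prediction of 317. The side view shows clear space around the gripper, so I descend.

```bash
python3 -m crank '[[9.4,[1.4,1.4,-2.6],[0,0,0]],[9.4,[2.8,2.7,-5.2],[0,0,0]],[9.4,[4.2,4.1,-7.8],[0,0,0]],[9.4,[5.6,5.4,-10.4],[0,0,0]],[9.4,[5.6,5.4,-10.4],[0,0,0]],[9.4,[5.6,5.4,-10.4],[0,0,0]]]' 60 ; python3 - <<'E'
from h import *
st()
f=grab_frame("wrist"); cv2.imwrite("pics/wrist2.png",f["img"])
R=RT(-11.5,32,20);to([.5186,-.035,.109],R,'grasp')
P,Rc,G=cur();m=Rc.as_matrix()
print(proj(f,[G,G+.03*m[:,0],G-.03*m[:,0]]).round(), m[:,0])
E
```

```text
time: 8.25
eef_pos: [0.5268, -0.0274, 0.0953]
ee_rot: [0.194, 0.143, 0.937, 0.253]
wrist_force: [-0.0, -0.6, 0.2]
gripper_width: 0.998
t 8.25 tcp [ 0.5268 -0.0274  0.0953] G [ 0.5185 -0.0354  0.1104] tz [ 0.436  0.419 -0.796] ty [0.169 0.831 0.53 ] q [ 0.493  0.35  -0.173  2.241 -1.182  0.558  2.643] F [-0.  -0.6  0.2] w 0.998
grasp shift cm [0.02, 0.12, -0.15] turn [0.001, 0.001, 0.002] |turn| deg 0.2
[[316. 255.]
 [316. 198.]
 [316. 306.]] [-0.88337393  0.36690158 -0.29160543]
```

View pics/wrist2.png

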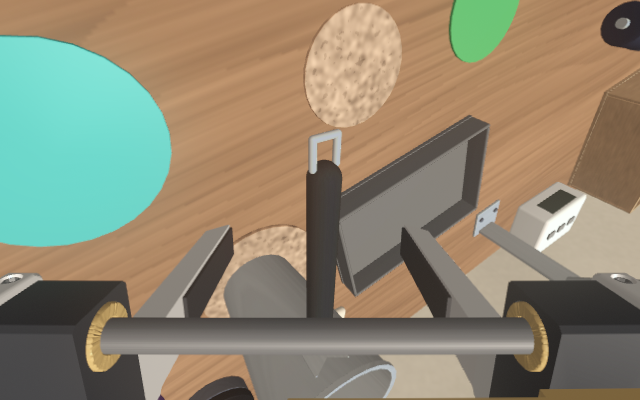

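The handle is centred between the fingers (column 322; fingertips at 232 and 402). Closing.

```bash
python3 -m crank '[[1.2,[0,0,0],[0,0,0]],[1.2,[0,0,0],[0,0,0]],[1.2,[0,0,0],[0,0,0]],[1.2,[0,0,0],[0,0,0]],[0.5,[0,0,0],[0,0,0]],[0.5,[0,0,0],[0,0,0]],[0.5,[0,0,0],[0,0,0]],[0.5,[0,0,0],[0,0,0]]]' 60 ; python3 - <<'E'
from h import *
st()
f=grab_frame("wrist"); cv2.imwrite("pics/wrist3.png",f["img"])
f=grab_frame("top"); cv2.imwrite("pics/top3.png",cv2.resize(f["img"][100:300,180:500],None,fx=2.5,fy=2.5))
E
```

```text
time: 9.3
eef_pos: [0.5266, -0.0282, 0.0954]
ee_rot: [0.194, 0.143, 0.937, 0.253]
wrist_force: [0.0, -1.0, -0.0]
gripper_width: 0.181
t 9.3 tcp [ 0.5266 -0.0282  0.0954] G [ 0.5183 -0.0361  0.1105] tz [ 0.437  0.418 -0.796] ty [0.17  0.831 0.53 ] q [ 0.491  0.349 -0.169  2.241 -1.182  0.559  2.643] F [ 0. -1. -0.] w 0.181
```

View pics/wrist3.png

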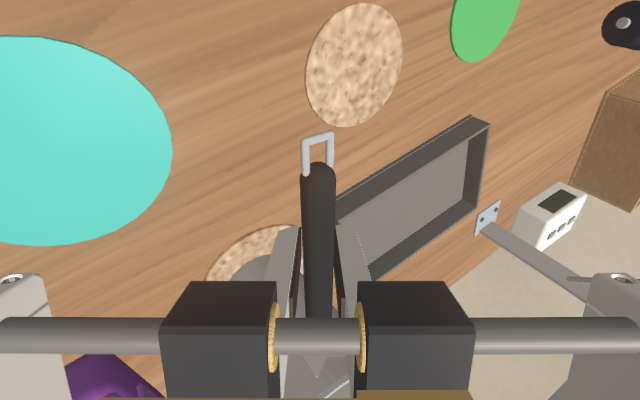

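View pics/top3.png

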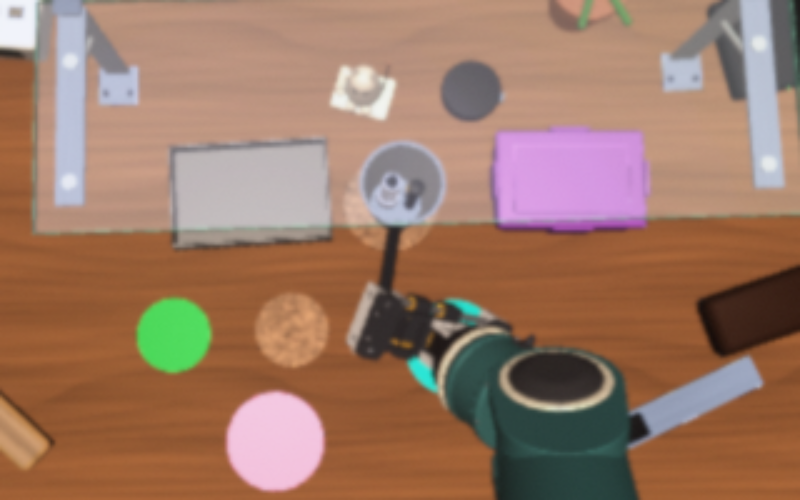

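```bash
python3 -m crank '[[0.5,[0,0,1],[0,0,0]],[0.5,[0,0,2],[0,0,0]],[0.5,[0,0,3],[0,0,0]],[0.5,[0,0,3],[0,0,0]],[0.5,[0,0,3],[0,0,0]]]' 60 ; python3 - <<'E'
from h import *
st()
f=grab_frame("side"); cv2.imwrite("pics/side4.png",cv2.resize(f["img"][100:280,220:480],None,fx=3,fy=3))
E
```

```text
time: 10.02
eef_pos: [0.5265, -0.0281, 0.1251]
ee_rot: [0.194, 0.143, 0.937, 0.253]
wrist_force: [0.1, 0.7, -2.5]
gripper_width: 0.152
t 10.025 tcp [ 0.5265 -0.0281  0.1251] G [ 0.5182 -0.036   0.1403] tz [ 0.436  0.418 -0.797] ty [0.17  0.831 0.53 ] q [ 0.47   0.285 -0.144  2.228 -1.096  0.604  2.529] F [ 0.1  0.7 -2.5] w 0.152
```

View pics/side4.png

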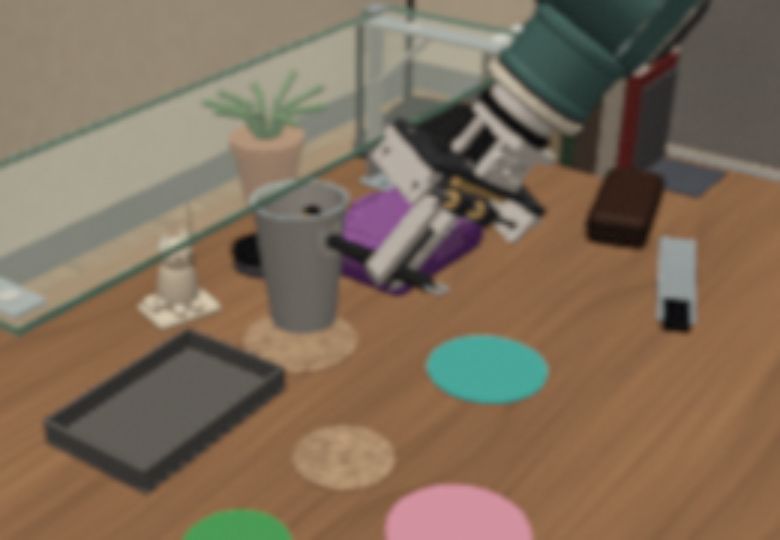

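```bash
cat >> h.py <<'E'
def table(Gs,Rs):
    for k in range(len(Gs)): to(Gs[k],Rs[k],k)
E
python3 - <<'E'
from h import *
P,Rc,G=cur()
ax=Ro.from_euler('z',-11.5,degrees=True).apply([1,0,0])
for k in range(1,13):
    a=-105*k/12; y=.104*max(0,(k-2)/10)
    to(G+[0,y,0],Ro.from_rotvec(ax*rd(a))*Rc,k)
E
```

```text
1 shift cm [-0.05, -0.24, -0.13] turn [-0.15, 0.03, 0.0] |turn| deg 8.7
2 shift cm [-0.1, -0.49, -0.21] turn [-0.299, 0.061, 0.0] |turn| deg 17.5
3 shift cm [-0.15, 0.29, -0.26] turn [-0.449, 0.091, 0.0] |turn| deg 26.3
4 shift cm [-0.21, 1.06, -0.27] turn [-0.599, 0.122, 0.0] |turn| deg 35.0
5 shift cm [-0.26, 1.84, -0.23] turn [-0.748, 0.152, -0.0] |turn| deg 43.8
6 shift cm [-0.31, 2.62, -0.16] turn [-0.898, 0.183, -0.0] |turn| deg 52.5
7 shift cm [-0.36, 3.42, -0.04] turn [-1.048, 0.213, 0.0] |turn| deg 61.3
8 shift cm [-0.41, 4.24, 0.11] turn [-1.197, 0.244, 0.0] |turn| deg 70.0
9 shift cm [-0.45, 5.08, 0.29] turn [-1.347, 0.274, 0.0] |turn| deg 78.8
10 shift cm [-0.48, 5.95, 0.5] turn [-1.497, 0.304, 0.0] |turn| deg 87.5
11 shift cm [-0.51, 6.86, 0.74] turn [-1.646, 0.335, 0.0] |turn| deg 96.3
12 shift cm [-0.53, 7.8, 0.99] turn [-1.796, 0.365, -0.0] |turn| deg 105.0
```

```bash
python3 -m crank '[[0.5,[-0.05,-0.2,-0.1],[-0.15,0.03,0]],[0.5,[-0.1,-0.5,-0.2],[-0.3,0.061,0]],[0.5,[-0.15,0.3,-0.25],[-0.45,0.092,0]],[0.5,[-0.2,1.1,-0.25],[-0.6,0.122,0]],[0.5,[-0.26,1.8,-0.2],[-0.75,0.153,0]],[0.5,[-0.3,2.6,-0.15],[-0.9,0.183,0]],[0.5,[-0.36,3.4,-0.05],[-1.05,0.214,0]],[0.5,[-0.36,3.4,-0.05],[-1.05,0.214,0]]]' 60 ; python3 - <<'E'
from h import *
st()
f=grab_frame("side"); cv2.imwrite("pics/side5.png",cv2.resize(f["img"][100:280,220:480],None,fx=3,fy=3))
E
```

```text
time: 11.08
eef_pos: [0.5236, 0.0063, 0.1255]
ee_rot: [0.144, 0.059, 0.961, -0.226]
wrist_force: [0.3, -2.0, -4.2]
gripper_width: 0.157
t 11.075 tcp [0.5236 0.0063 0.1255] G [0.5188 0.0148 0.1418] tz [ 0.25  -0.452 -0.856] ty [ 0.18   0.89  -0.418] q [-0.769  0.342  0.42   2.117  0.621  0.735  0.599] F [ 0.3 -2.  -4.2] w 0.157
```

View pics/side5.png

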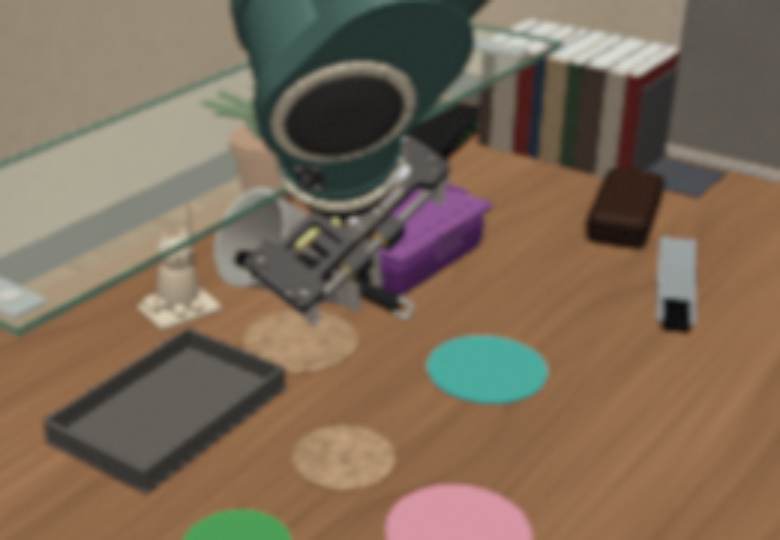

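```bash
python3 - <<'E'
from h import *
f=grab_frame("top"); cv2.imwrite("pics/top5.png",cv2.resize(f["img"][80:320,160:480],None,fx=2.5,fy=2.5))
P,Rc,G=cur(); ax=Ro.from_euler('z',-11.5,degrees=True).apply([1,0,0])
m=Rc.as_matrix();b=m@RT(-11.5,0,20).as_matrix().T
R0=Ro.from_matrix(m)
for phi,g in [(-29,[.518,.04,.14]),(-29,[.518,.068,.14]),(-38,[.518,.068,.14]),(-47,[.518,.068,.14]),(-56,[.518,.068,.14]),(-65,[.518,.068,.14]),(-73,[.518,.068,.14])]: to(g,RT(-11.5,phi,20),phi)
E
```

```text
-29 shift cm [-0.07, 1.9, 0.09] turn [-0.074, 0.004, -0.008] |turn| deg 4.3
-29 shift cm [-0.07, 4.7, 0.09] turn [-0.074, 0.004, -0.008] |turn| deg 4.3
-38 shift cm [-0.12, 4.47, 0.24] turn [-0.228, 0.035, -0.007] |turn| deg 13.2
-47 shift cm [-0.16, 4.27, 0.43] turn [-0.382, 0.066, -0.006] |turn| deg 22.2
-56 shift cm [-0.2, 4.1, 0.65] turn [-0.536, 0.097, -0.005] |turn| deg 31.2
-65 shift cm [-0.22, 3.96, 0.89] turn [-0.69, 0.128, -0.004] |turn| deg 40.2
-73 shift cm [-0.24, 3.88, 1.12] turn [-0.827, 0.155, -0.003] |turn| deg 48.2
```

View pics/top5.png

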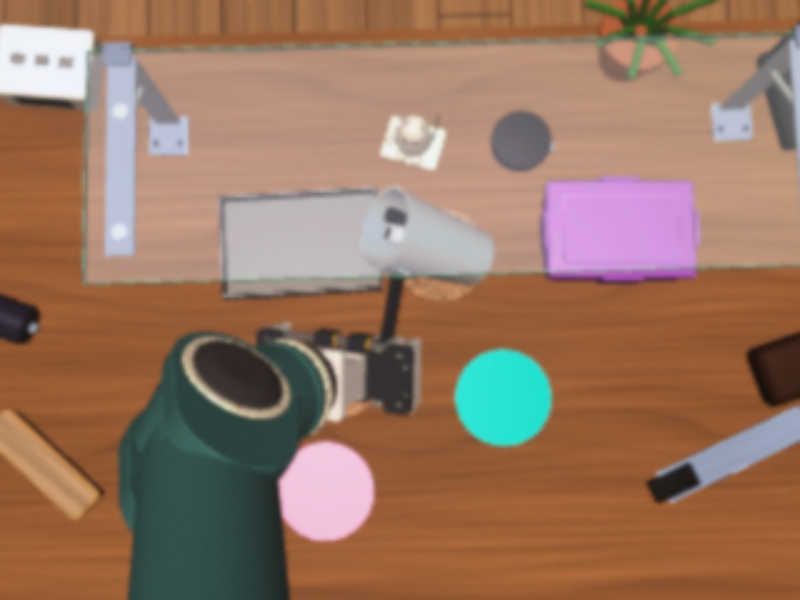

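The arm is clear of the glass edge, and the mouth, at crop (385,235), is about to pass over the tray. I'll translate first, then tip further.

```bash
python3 -m crank '[[0.5,[-0.07,1.5,0.1],[-0.07,0.004,-0.008]],[0.5,[-0.07,3.2,0.1],[-0.07,0.004,-0.008]],[0.5,[-0.1,4.5,0.2],[-0.2,0.03,-0.007]],[0.5,[-0.15,4.3,0.4],[-0.35,0.06,-0.006]],[0.5,[-0.2,4.2,0.6],[-0.5,0.09,-0.005]],[0.5,[-0.2,4,0.9],[-0.65,0.12,-0.004]],[0.5,[-0.2,3.9,1.1],[-0.827,0.155,-0.003]],[0.5,[-0.2,3.9,1.1],[-0.827,0.155,-0.003]]]' 60 ; python3 - <<'E'
from h import *
st()
f=grab_frame("top"); cv2.imwrite("pics/top6.png",cv2.resize(f["img"][80:320,160:480],None,fx=2.5,fy=2.5))
f=grab_frame("side"); cv2.imwrite("pics/side6.png",cv2.resize(f["img"][100:280,220:480],None,fx=3,fy=3))
to([.518,.068,.14],RT(-11.5,-73,20),"-73")
E
```

```text
time: 12.18
eef_pos: [0.5206, 0.0501, 0.1316]
ee_rot: [0.078, -0.025, 0.798, -0.597]
wrist_force: [0.6, -1.1, -2.6]
gripper_width: 0.153
t 12.175 tcp [0.5206 0.0501 0.1316] G [0.5177 0.0682 0.1369] tz [ 0.155 -0.949 -0.275] ty [ 0.053  0.286 -0.957] q [-1.035  0.872  0.424  1.829  0.755  1.368  0.49 ] F [ 0.6 -1.1 -2.6] w 0.153
-73 shift cm [-0.05, 0.05, 0.05] turn [-0.005, -0.0, 0.001] |turn| deg 0.3
```

View pics/top6.png

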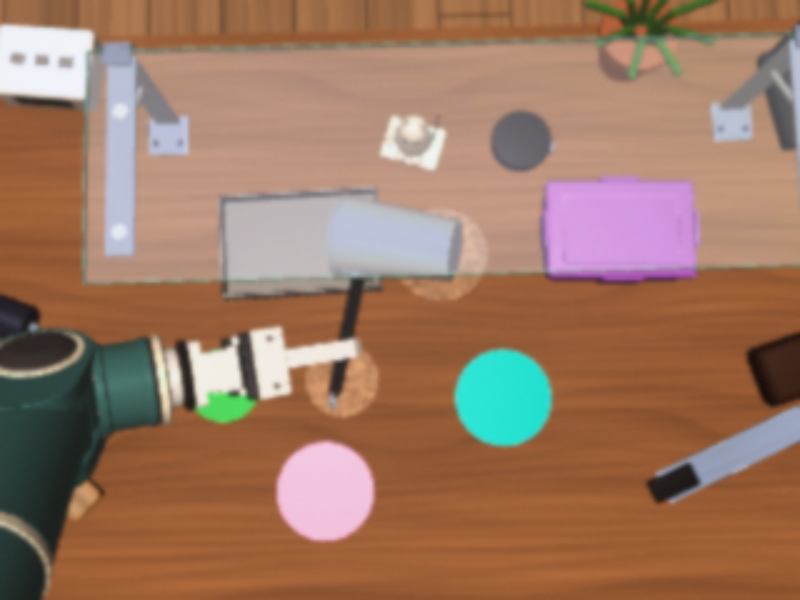

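View pics/side6.png

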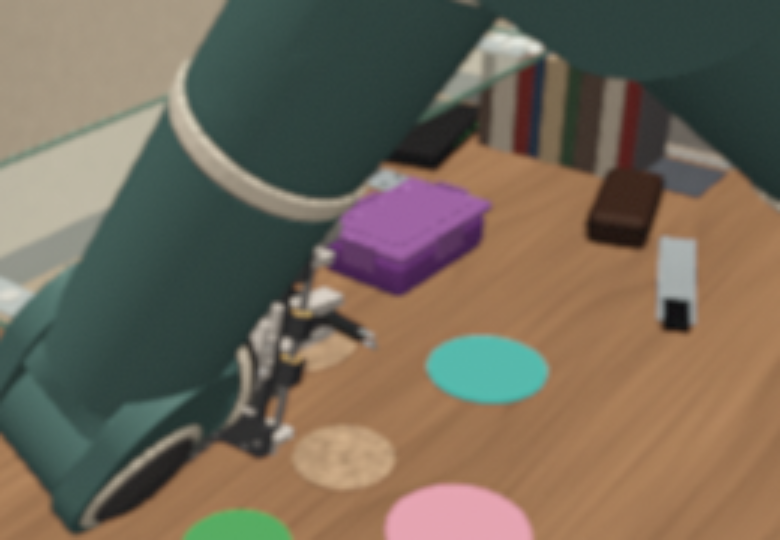

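```bash
python3 -m crank '[[0.5,[0,0,0],[0,0,0]],[0.5,[0,0,0],[0,0,0]],[0.5,[0,0,0],[0,0,0]],[0.5,[0,0,0],[0,0,0]],[0.5,[0,0,0],[0,0,0]],[0.5,[0,0,0],[0,0,0]]]' 60 ; python3 - <<'E'
from h import *
st()
f=grab_frame("top"); cv2.imwrite("pics/top7.png",cv2.resize(f["img"][120:220,230:390],None,fx=5,fy=5))
f=grab_frame("wrist"); cv2.imwrite("pics/wrist7.png",f["img"])
E
```

```text
time: 13.02
eef_pos: [0.5214, 0.0495, 0.1342]
ee_rot: [0.08, -0.023, 0.799, -0.595]
wrist_force: [0.4, -0.1, -1.6]
gripper_width: 0.153
t 13.025 tcp [0.5214 0.0495 0.1342] G [0.5185 0.0675 0.1395] tz [ 0.155 -0.948 -0.279] ty [ 0.058  0.291 -0.955] q [-1.034  0.864  0.426  1.83   0.756  1.367  0.489] F [ 0.4 -0.1 -1.6] w 0.153
```

View pics/top7.png

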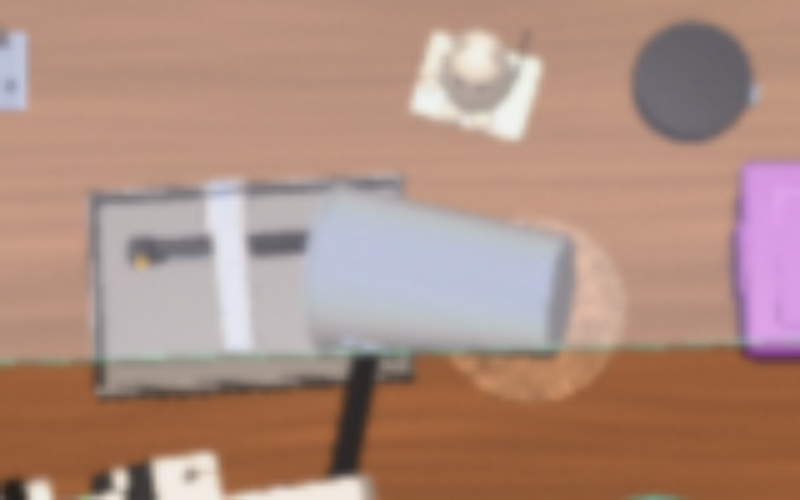

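View pics/wrist7.png

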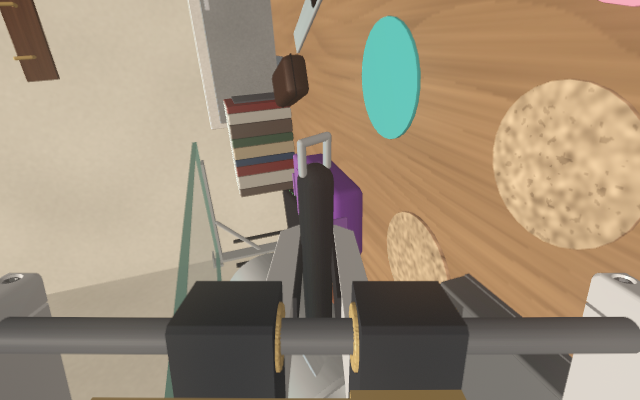

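Both items are out. The torch lies across the tray, crop (215,185)-(240,345), over the gauge at (135,250)-(305,243). Next I roll back and return to the mat.

```bash
python3 - <<'E'
from h import *
P,R,G=cur()
for k,(phi,y) in enumerate([(-64,.068),(-55,.06),(-46,.05),(-37,.04),(-28,.025),(-28,.005),(-19,-.01),(-10,-.025),(-1,-.031),(16,-.031),(32,-.031)]): to([.518,y,.142],RT(-11.5,phi,20),phi)
E
```

```text
-64 shift cm [-0.03, 0.15, -0.01] turn [0.149, -0.032, 0.001] |turn| deg 8.7
-55 shift cm [0.0, -0.51, -0.25] turn [0.303, -0.063, 0.001] |turn| deg 17.7
-46 shift cm [0.04, -1.34, -0.46] turn [0.457, -0.094, 0.001] |turn| deg 26.7
-37 shift cm [0.08, -2.13, -0.65] turn [0.611, -0.126, 0.001] |turn| deg 35.7
-28 shift cm [0.13, -3.4, -0.8] turn [0.765, -0.157, 0.001] |turn| deg 44.7
-28 shift cm [0.13, -5.4, -0.8] turn [0.765, -0.157, 0.001] |turn| deg 44.7
-19 shift cm [0.18, -6.65, -0.91] turn [0.919, -0.189, 0.001] |turn| deg 53.7
-10 shift cm [0.23, -7.88, -0.98] turn [1.073, -0.22, 0.0] |turn| deg 62.7
-1 shift cm [0.29, -8.21, -1.01] turn [1.227, -0.251, 0.0] |turn| deg 71.7
16 shift cm [0.39, -7.7, -0.94] turn [1.517, -0.311, 0.0] |turn| deg 88.7
32 shift cm [0.48, -7.25, -0.74] turn [1.791, -0.366, -0.0] |turn| deg 104.7
```

```bash
python3 -m crank '[[0.5,[0,0.1,0],[0.15,-0.03,0]],[0.5,[0,-0.5,-0.25],[0.3,-0.06,0]],[0.5,[0.04,-1.3,-0.45],[0.457,-0.094,0]],[0.5,[0.1,-2.1,-0.65],[0.61,-0.126,0]],[0.5,[0.1,-3.4,-0.8],[0.765,-0.157,0]],[0.5,[0.1,-5.4,-0.8],[0.765,-0.157,0]],[0.5,[0.2,-6.6,-0.9],[0.92,-0.19,0]],[0.5,[0.2,-6.6,-0.9],[0.92,-0.19,0]]]' 60 ; python3 - <<'E'
from h import *
st()
f=grab_frame("top"); cv2.imwrite("pics/top8.png",cv2.resize(f["img"][80:320,160:480],None,fx=2.5,fy=2.5))
for k,(phi,y) in enumerate([(-10,-.025),(-1,-.031),(8,-.031),(16,-.031),(24,-.031),(32,-.031)]): to([.518,y,.142],RT(-11.5,phi,20),phi)
E
```

```text
time: 14.12
eef_pos: [0.5228, -0.0196, 0.1254]
ee_rot: [0.154, 0.071, 0.969, -0.179]
wrist_force: [0.4, 1.0, -2.2]
gripper_width: 0.157
t 14.125 tcp [ 0.5228 -0.0196  0.1254] G [ 0.5176 -0.0126  0.1423] tz [ 0.272 -0.37  -0.888] ty [ 0.194  0.925 -0.326] q [-0.669  0.282  0.416  2.163  0.587  0.629  0.681] F [ 0.4  1.  -2.2] w 0.157
-10 shift cm [0.07, -1.13, -0.07] turn [0.155, -0.032, 0.003] |turn| deg 9.1
-1 shift cm [0.13, -1.46, -0.09] turn [0.309, -0.064, 0.003] |turn| deg 18.1
8 shift cm [0.18, -1.18, -0.08] turn [0.463, -0.095, 0.003] |turn| deg 27.1
16 shift cm [0.23, -0.94, -0.02] turn [0.6, -0.124, 0.003] |turn| deg 35.1
24 shift cm [0.28, -0.71, 0.06] turn [0.737, -0.152, 0.003] |turn| deg 43.1
32 shift cm [0.32, -0.5, 0.18] turn [0.874, -0.18, 0.003] |turn| deg 51.1
```

View pics/top8.png

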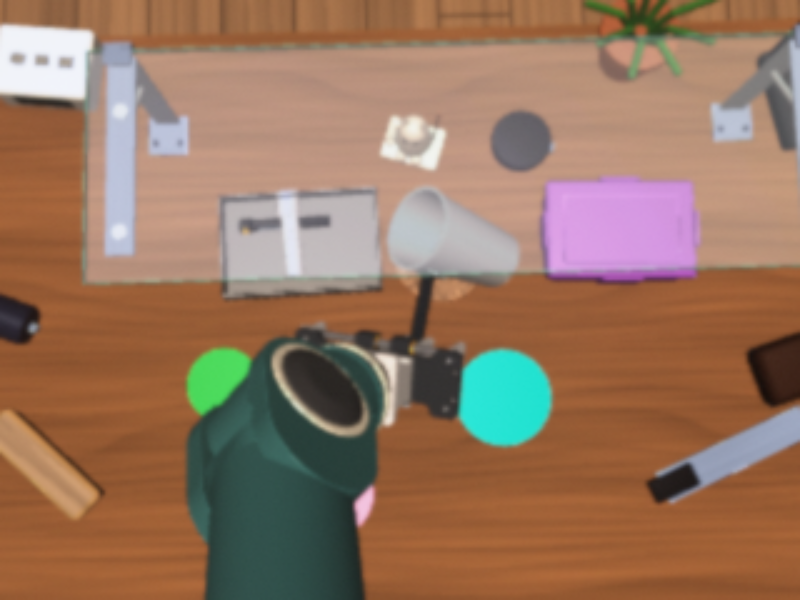

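The dipper is empty, and both items lie in the tray at crop (290,225). I continue rolling upright.

```bash
python3 -m crank '[[0.5,[0.1,-1.1,0],[0.155,-0.032,0]],[0.5,[0.1,-1.4,0],[0.31,-0.064,0.003]],[0.5,[0.2,-1.2,0],[0.463,-0.095,0.003]],[0.5,[0.2,-0.9,0],[0.6,-0.124,0.003]],[0.5,[0.3,-0.7,0.1],[0.737,-0.152,0.003]],[0.5,[0.3,-0.5,0.2],[0.874,-0.18,0.003]],[0.5,[0.3,-0.5,0.2],[0.874,-0.18,0.003]],[0.5,[0.3,-0.5,0.2],[0.874,-0.18,0.003]]]' 60 ; python3 - <<'E'
from h import *
st()
f=grab_frame("side"); cv2.imwrite("pics/side9.png",cv2.resize(f["img"][135:245,225:385],None,fx=5,fy=5,interpolation=cv2.INTER_CUBIC))
f=grab_frame("top"); cv2.imwrite("pics/top9.png",cv2.resize(f["img"][135:255,230:390],None,fx=5,fy=5,interpolation=cv2.INTER_CUBIC))
to([.518,-.031,.142],RT(-11.5,32,20))
E
```

```text
time: 15.18
eef_pos: [0.5256, -0.023, 0.1255]
ee_rot: [0.192, 0.143, 0.936, 0.256]
wrist_force: [2.1, -0.2, -1.2]
gripper_width: 0.155
t 15.175 tcp [ 0.5256 -0.023   0.1255] G [ 0.5174 -0.0311  0.1406] tz [ 0.433  0.425 -0.795] ty [0.17  0.827 0.535] q [ 0.487  0.285 -0.171  2.229 -1.091  0.601  2.517] F [ 2.1 -0.2 -1.2] w 0.155
 shift cm [0.07, -0.08, 0.12] turn [-0.004, -0.003, -0.002] |turn| deg 0.3
```

View pics/side9.png

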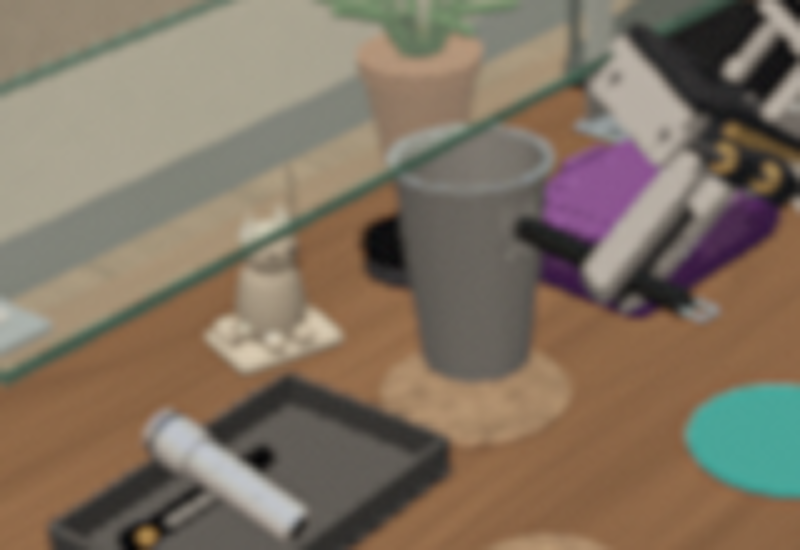

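View pics/top9.png

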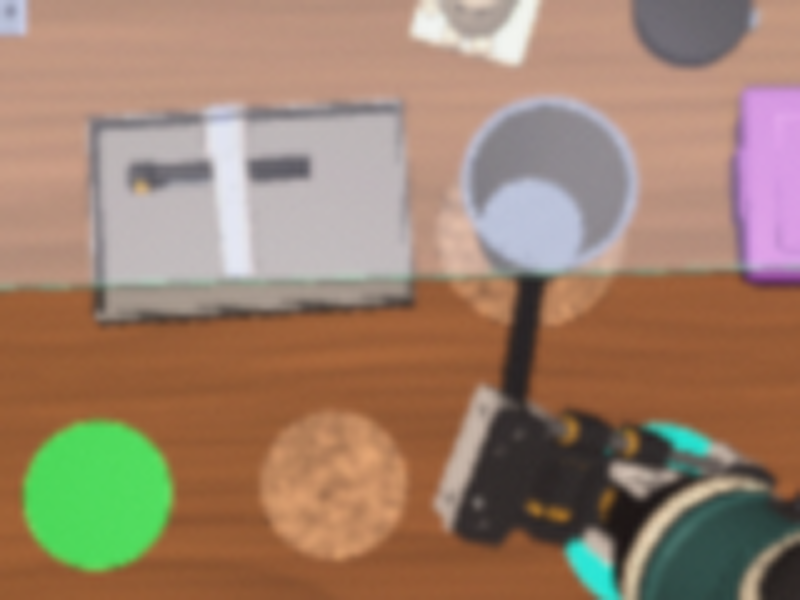

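The torch lies tilted across the gauge with its head on the tray's back rim, side crop (165,435). Its middle should be about 30 mm high, and I'll verify that. Now I measure the dipper's sag.

```bash
python3 - <<'E'
from h import *
f=grab_frame("top"); g=grab_frame("side")
T=lambda P:(np.array(P,float)+.5)/5-.5+[230,135]
S=lambda P:(np.array(P,float)+.5)/5-.5+[225,135]
r=lambda x:print(np.round(np.array(x)*1000,1).tolist())
print("rim");r(onz(f,T([[550,183]]),.170)); r(onz(g,S([[470,160]]),.170))
print("floor");r(onz(f,T([[531,224]]),.038)); r(onz(g,S([[476,350]]),.034))
print("mat");r(onz(f,T([[531,237]]),.004)); r(onz(g,S([[476,392]]),.004))
print("torch ends");
for zs in [(.042,.017),(.035,.02)]:
  a=onz(f,T([[224,105]]),zs[0]);b=onz(f,T([[238,275]]),zs[1]);r((a+b)/2);print(np.linalg.norm(a-b))
  a=onz(g,S([[165,436]]),zs[0]);b=onz(g,S([[295,523]]),zs[1]);r((a+b)/2);print(np.linalg.norm(a-b))
# expected silhouettes for a perfectly upright dipper above, held
E
```

```text
rim
[[645.2, -54.6, 170.0]]
[[639.7, -47.1, 170.0]]
floor
[[646.4, -51.2, 38.0]]
[[646.4, -56.0, 34.0]]
mat
[[644.2, -53.0, 4.0]]
[[646.0, -54.5, 4.0]]
torch ends
[[674.1, 135.3, 29.5]]
0.10649896627337777
[[673.1, 133.2, 29.5]]
0.0971794030918246
[[674.7, 135.5, 27.5]]
0.10685421923987054
[[675.8, 131.2, 27.5]]
0.10617348981362615
```

Tilt is small, and the foot is within about 3 mm of the mat centre at (0.645, -0.054). Lowering.

```bash
python3 -m crank '[[0.5,[0,0,-1],[0,0,0]],[0.5,[0,0,-2],[0,0,0]],[0.5,[0,0,-2.5],[0,0,0]],[0.5,[0,0,-2.7],[0,0,0]],[0.5,[0,0,-2.7],[0,0,0]]]' 60 ; python3 -m crank '[[0.5,[0,0,-0.2],[0,0,0]],[0.5,[0,0,-0.3],[0,0,0]],[0.5,[0,0,-0.3],[0,0,0]]]' 60; python3 - <<'E'
from h import *
st()
f=grab_frame("side"); cv2.imwrite("pics/side10.png",cv2.resize(f["img"][135:245,225:385],None,fx=5,fy=5,interpolation=cv2.INTER_CUBIC))
E
```

```text
time: 16.0
eef_pos: [0.5258, -0.0216, 0.0993]
ee_rot: [0.192, 0.141, 0.937, 0.254]
wrist_force: [-0.1, -0.8, -1.2]
gripper_width: 0.155
time: 16.38
eef_pos: [0.5259, -0.0216, 0.0963]
ee_rot: [0.192, 0.141, 0.937, 0.254]
wrist_force: [-0.1, 0.4, -0.4]
gripper_width: 0.159
t 16.375 tcp [ 0.5259 -0.0216  0.0963] G [ 0.5177 -0.0297  0.1114] tz [ 0.432  0.422 -0.797] ty [0.168 0.831 0.531] q [ 0.538  0.349 -0.237  2.242 -1.154  0.539  2.613] F [-0.1  0.4 -0.4] w 0.159
```

View pics/side10.png

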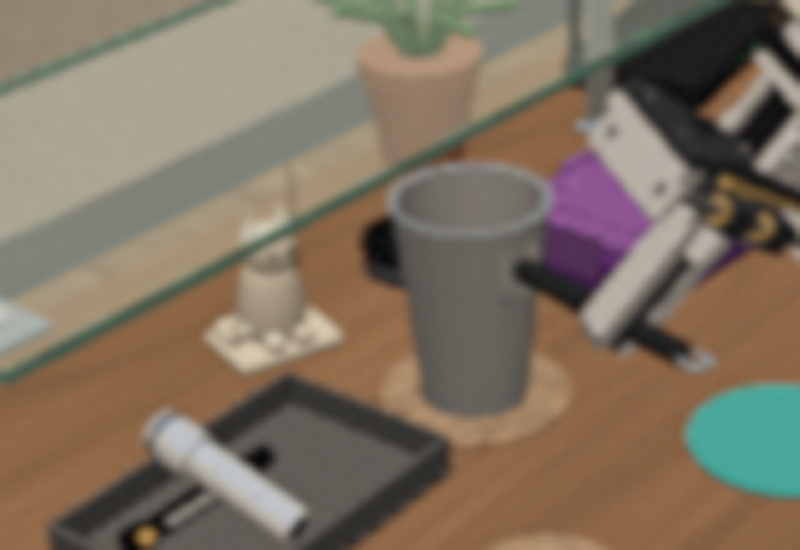

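```bash
python3 -m crank '[[0.5,[0,0,-0.15],[0,0,0]],[0.5,[0,0,-0.25],[0,0,0]],[0.5,[0,0,-0.25],[0,0,0]]]' 60; python3 -m crank '[[1.7,[0,0,0],[0,0,0]],[1.9,[0,0,0],[0,0,0]],[2.1,[0,0,0],[0,0,0]],[2.5,[0,0,0],[0,0,0]],[3.5,[0,0,0],[0,0,0]],[5.5,[0,0,0],[0,0,0]],[9.4,[0,0,0],[0,0,0]],[9.4,[0,0,0],[0,0,0]]]' 10;python3 - <<'E'
from h import *
st()
f=grab_frame("wrist"); cv2.imwrite("pics/wrist11.png",f["img"])
P,R,G=cur(); print("retreat 13cm cm", (-13*R.as_matrix()[:,2]).round(1))
E
```

```text
time: 16.8
eef_pos: [0.526, -0.0216, 0.0939]
ee_rot: [0.192, 0.141, 0.937, 0.254]
wrist_force: [-1.2, 1.1, 2.6]
gripper_width: 0.157
time: 17.8
eef_pos: [0.526, -0.0216, 0.0939]
ee_rot: [0.192, 0.141, 0.937, 0.254]
wrist_force: [0.5, -0.2, 0.2]
gripper_width: 0.653
t 17.8 tcp [ 0.526  -0.0216  0.0939] G [ 0.5178 -0.0297  0.1091] tz [ 0.432  0.422 -0.797] ty [0.167 0.831 0.531] q [ 0.549  0.356 -0.249  2.242 -1.158  0.533  2.62 ] F [ 0.5 -0.2  0.2] w 0.653
retreat 13cm cm [-5.6 -5.5 10.4]
```

View pics/wrist11.png

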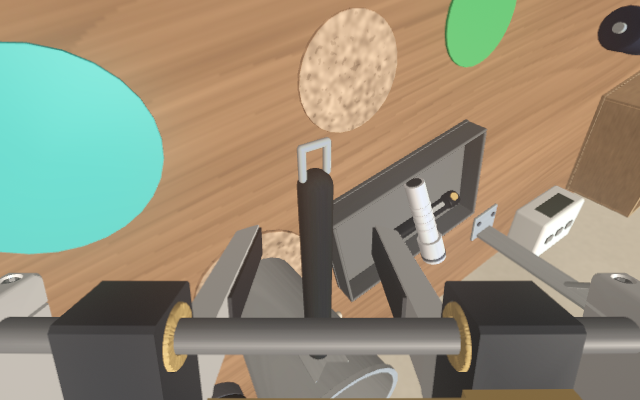

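The handle (column 316) is free between the opened fingers at 255 and 378. I retreat along the tool axis.

```bash
python3 -m crank '[[9.4,[0,0,0],[0,0,0]],[9.4,[0,0,0],[0,0,0]],[9.4,[-1.4,-1.4,2.6],[0,0,0]],[9.4,[-2.8,-2.7,5.2],[0,0,0]],[9.4,[-4.2,-4.1,7.8],[0,0,0]],[9.4,[-5.6,-5.5,10.4],[0,0,0]],[9.4,[-10,-10,12],[0,0,0]],[9.4,[-14,-14,12],[0,0,0]]]' ;python3 -m crank '[[9.4,[-3,-6,0],[0,0,0]],[9.4,[-3,-11,0],[0,0,0]],[9.4,[-3,-15,0],[0,0,0]],[9.4,[-3,-15,0],[0,0,0]],[9.4,[-3,-15,0],[0,0,0]]]'; python3 - <<'E'
from h import *
st()
f=grab_frame("side"); cv2.imwrite("pics/side12.png",cv2.resize(f["img"][135:245,225:385],None,fx=5,fy=5,interpolation=cv2.INTER_CUBIC))
f=grab_frame("top"); cv2.imwrite("pics/top12.png",cv2.resize(f["img"][80:320,160:480],None,fx=2.5,fy=2.5,interpolation=cv2.INTER_CUBIC))
cv2.imwrite("pics/top12c.png",cv2.resize(f["img"][135:255,230:390],None,fx=5,fy=5,interpolation=cv2.INTER_CUBIC))
E
```

```text
time: 18.85
eef_pos: [0.385, -0.1628, 0.2152]
ee_rot: [0.193, 0.141, 0.937, 0.254]
wrist_force: [-0.2, -0.9, -0.1]
gripper_width: 1.0
time: 19.48
eef_pos: [0.355, -0.3121, 0.215]
ee_rot: [0.193, 0.141, 0.937, 0.254]
wrist_force: [-0.8, 0.8, 0.4]
gripper_width: 0.999
t 19.475 tcp [ 0.355  -0.3121  0.215 ] G [ 0.3468 -0.3201  0.2301] tz [ 0.433  0.422 -0.797] ty [0.166 0.831 0.531] q [ 0.943  0.265  0.152  1.983 -0.708  1.217  2.731] F [-0.8  0.8  0.4] w 0.999
```

View pics/side12.png

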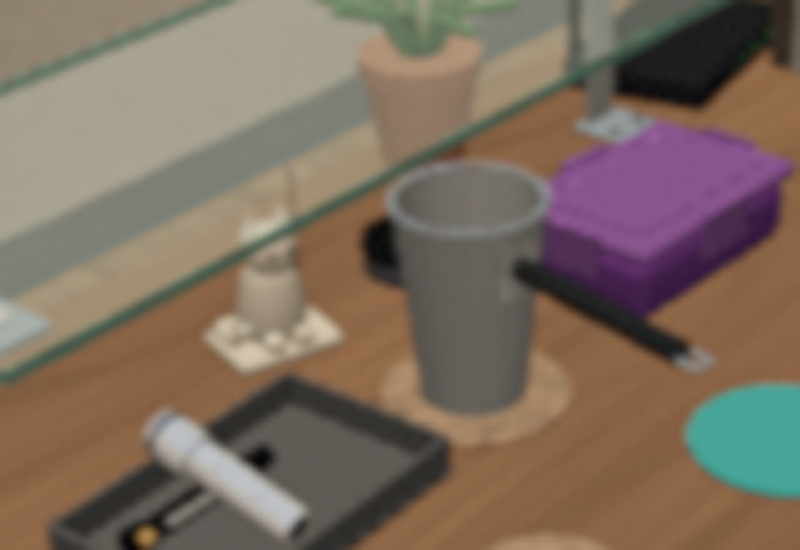

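View pics/top12.png

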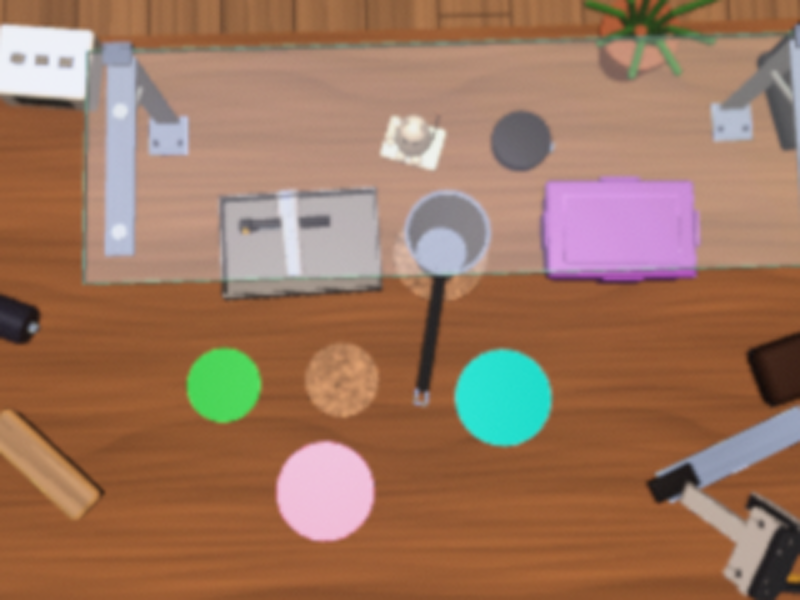

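View pics/top12c.png

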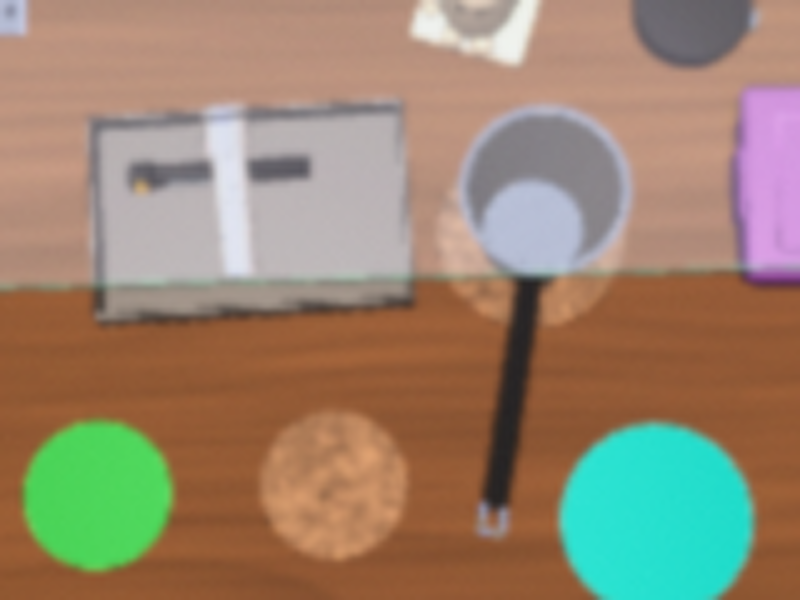

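```bash
python3 - <<'E'
from h import *
f=grab_frame("top"); g=grab_frame("side")
T=lambda P:(np.array(P,float)+.5)/5-.5+[230,135]
S=lambda P:(np.array(P,float)+.5)/5-.5+[225,135]
print((onz(f,T([[546,189]]),.139)*1e3).round(1),(onz(g,S([[470,200]]),.139)*1e3).round(1),"floor",(onz(f,T([[532,230]]),.008)*1e3).round(1))
print("gauge mid",(onz(f,T([[220,170]]),.013)*1e3).round(1))
f2=cv2.imread("pics/top0.png"); 
d=np.abs(f["img"].astype(int)-f2).max(2)
for n,(x0,x1,y0,y1) in dict(lunch=(370,445,145,200),cat=(308,345,118,152),tin=(352,386,120,152),brush=(148,205,240,292),shoehorn=(412,490,240,285)).items(): print(n,(d[y0:y1,x0:x1]>40).mean().round(3))
close_job()
E
```

```text
[[648.1 -54.4 139. ]] [[646.6 -54.3 139. ]] floor [[648.  -53.5   8. ]]
gauge mid [[690.9 143.8  13. ]]
lunch 0.0
cat 0.0
tin 0.0
brush 0.0
shoehorn 0.057
the job is handed in; nothing more can be done
```

I tipped the torch and the tyre gauge into the key tray, then stood the dipper back on its cork mat, let go and handed the job in at about 20 s. No verdict is reported.

**Dipper:** I took it by the handle at 60 N, lifted it 30 mm and rolled it about 105° over the tray. My last views put its mouth centre at about (0.647, -0.054) and its floor at (0.648, -0.054). The mat centre is at about (0.645, -0.054), so it stands upright within measurement error and about 3 mm off centre.

**Torch and gauge:** Both are inside the tray outline.
- The torch lies tilted across the gauge with its head on the tray's back rim, its middle about 30 mm above the board by my estimate. The two cameras agreed on its position.
- The gauge's middle is at about (0.691, 0.144).

**Everything else:**
- **Bystanders:** the lunch box, cat, tin and brush show no image change since the start. The shoehorn's area changed by 6%. In the last top view the gripper hangs partly over it there, but at 0.2 m height, so I take it as not moved.
- **Glass:** I saw no contact with it. The wrist-force readings I took stayed under 5 N.

**What did not go to plan:** My first free-space test of the roll stopped 15° short at joint 7's limit, so I used the half-turned grasp instead.

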